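# Spring a lock-box drawer with a screwdriver

### The arm

A 6-joint arm with a two-finger parallel gripper is mounted at the origin on a cart in front of the work surface, level with it; the furniture and walls round the work are solid. World frame = base frame: x ahead of the robot, y to its left, z up, the work surface at z = 0. Lengths are in m, angles in rad, forces in N, time in s.
With the tool pointing down it reaches from about 0.35 to 0.775 m from the base axis. Payload 5.5 kg.
Tool frame: the origin (TCP) lies at the very end of the fingers, on their centre line; the grasp point (between the pads) lies env.hold_point_z behind it (env.hold_point_z is the distance from the TCP to the grasp point, in m); z points along the fingers, y is the line along which they close (so a half turn about z gives the same grasp; the last joint's range is limited). The gripper opens to 85 mm and grips with 20 to 120 N. Pads are 22 mm wide; open, the fingers measure 114 mm over their backs; the gripper's body (76 mm by 85 mm) begins 54 mm behind the grasp point. The pads swing forward as they close: fully open they stand 13 mm farther back than shut.
Start: joints at [1.016, 0.313, 0.046, 1.304, 0, 1.431], TCP at [0.232, 0.526, 0.231] pointing down, gripper open.
Joint ranges: [-2.76, 2.76], [-0.86, 1.69], [-1.03, 1.26], [-2.2, 2.34], [-1.47, 1.5], [-3.14, 3.14]. Speed limits (rad/s): [2.57, 2.57, 3.14, 3.14, 3.14, 3.14].

### API

Orientations are given as a unit quaternion [w, x, y, z].
In Python, from workcell import env gives the robot as it stands.
- The arm moves only by the tool carry_out, never from a script. Its argument "steps" is a list of rows, each a list of 3 entries, a list of its own where there are three numbers: the turn, a rotation vector about the tool's x, y, z in degrees, then the shift along the tool's x, y, z in cm, then the closure in counts, from 0 (fully open) to 255 (shut). A call has exactly 8 rows; each row is the pose to reach, as a shift and turn from the pose commanded when the call began, along the tool's axes at that moment; what a row does not reach only later rows make up. A row lasts 1/8 s, in which the tool goes at most 62.5 mm and 10.7 degrees, less where a joint would pass 70% of its speed; a pose out of reach is approached as far as the arm can. A call with a gripper value outside its range is refused whole. The fingers move at their own pace and stop on an object; "force" is the grip in N (left out, the last holds). Time passes only in rows, so rows that repeat a pose let the fingers close, or fill a call up. It gives the time, the measured TCP pose, the force, the opening and the grip force at its end, in the units of the state.
- env.get_state(): the state, without advancing time (a new reading comes with each control period).
- env.read_camera(name): name is "scene" or "side" or "wrist"; returns (picture, depth): 384x512x3 uint8, red, green, blue; 384x512 float32, m along the optical axis (not along the pixel's ray), 0 where there is no reading.
- env.get_calibration(name): a dict with "fx", "fy", "cx", "cy" (pixels), "D" ([k1, k2, p1, p2, k3] as OpenCV has them; the pictures are not rectified), "origin" and "orientation" of the camera in the world. Camera axes: x right, y up, looking along -z (the intrinsics and any distortion apply to the point x, -y, -z); pixel columns grow to the right and rows downward; lengths in m; the calibration is good to about 2 mm. A picture is of the moment at which its call begins: read the wrist's pose just before it. get_calibration takes no time and is no camera call; for the wrist camera it gives the pose at the moment of the call.
- env.hand_in(): hands the job in; it is judged then, once.
The state is a dict: "clock": time; "joint_pos": joint angles; "qvel": joint speeds; "tau": joint torques, N m; "tcp_pos": TCP position; "orientation": TCP orientation; "wrist_force": force on the tool from outside, world axes, zero at the start; "ft_torque": the same for the moment, N m; "finger_gap": finger opening in m; "grip_force": force on a finger pad.
Only numpy, scipy, OpenCV 4.12 (cv2) and the standard library are available. Lean on these libraries where they do the work, as an engineer would, in place of code of your own. Each camera call takes 0.05 s, during which the arm holds its last target. There are 200 camera calls.

### The job

The drawer in the end of the small grey lock box is latched shut. Take the long-shafted screwdriver that lies to the left of the box, push its blade through the narrow release slot in the front of the box and feel for the sprung tab hidden inside; press it gently, without forcing it against its stop, until the drawer springs fully out. Then draw the screwdriver out and lay it flat on the bench, leaving the other loose things where they are.

Things in the scene. Friction and masses are not known exactly. Their poses are not given: they have to be found in the camera images.
- lock_box: Grey sheet-steel lock box fixed to the bench, 110 deep (x) x 170 wide (y) x 92 mm high. Origin: centre of its underside; its +x points from the front face into the box, +y to the left as one faces the front, z up. Release slot in the right part of the front face (x = -55 mm); drawer in the left end (y = +85 mm), front 80 x 53 mm, flush when shut, no handle. Over 14 N from the screwdriver damages the box.
- slot (a point): Centre of the mouth of the release slot, in a steel cover plate (34 wide x 38 high x 2 mm thick) on the box's front, 45 mm right of its middle, 58 mm above the bench. Axes as the box's: +x goes straight in. The opening in the plate is 14 wide x 18 mm high; 2 mm behind it the slot itself is 10 wide (y) x 14 mm high (z) through 4 mm sheet; behind that a free hollow.
- latch_area (a point): Point 54 mm straight in behind the slot's mouth, axes as the slot's: middle of where the hidden tab may be. The tab is an upright plate 34 wide x 40 mm high behind the slot; its face is 40 to 68 mm behind the mouth, different each time. Sprung: gives at about 5 N, moves in +x, frees the drawer after about 4 mm (7 N), meets a solid stop at 7 mm; springs back when let go. Over 14 N damages it.
- drawer (a joint): How far the lock box's drawer is out, m: 0 shut and latched, 0.035 fully out. Once the tab is pressed its own spring drives it out leftwards (+y of the box) in well under a second, and it stays out.
- long_driver_handle (a point): Centre of the handle of the long-shafted screwdriver (red handle 26 mm thick, 93 mm long; plain steel shaft 6 mm thick; 208 mm over all, 90 g), lying flat, its axis 13 mm above the bench. Local -y points along the shaft to the blade: the handle ends 46 mm from this point, the blade tip is 161 mm from it. The shaft sticks 115 mm out of the handle.
- long_driver_tip (a point): End of the blade of the long-shafted screwdriver, on its axis; axes as the handle's.
- stub_driver_center (a point): Bystander: centre of a short black screwdriver, 128 mm long with 35 mm of shaft, too short to reach the tab; lying flat.
- marker_center (a point): Bystander: centre of a marker pen, 130 mm long, 15 mm thick, lying flat.
- wood_piece_center (a point): Bystander: centre of a wooden block 60 x 100 x 38 mm.
- tape_roll_center (a point): Bystander: centre of a roll of masking tape lying flat, 96 mm across, 25 mm high.
- coupling_center (a point): Bystander: centre of a white plastic pipe coupling standing upright, 38 mm across, 50 mm high.

How it is judged:
On the way, in this order (a step that is already met when the one before it is completed fails the run):
1. the screwdriver's blade is at least 20 mm inside the slot (x of long_driver_tip in the frame of slot above 0.02 m and y of long_driver_tip in the frame of slot between -0.014 and 0.014 m and z of long_driver_tip in the frame of slot between -0.018 and 0.018 m), for 0.05 s.
2. with the blade still at least 38 mm inside, the drawer has sprung out (over 30 mm) (value of joint drawer above 0.03 m and x of long_driver_tip in the frame of slot above 0.038 m), for 0.05 s.
At the end, for the whole second after the job is handed in: The drawer is out by more than 30 mm; the long-shafted screwdriver lies flat on the bench (axis at both handle and tip between 4 and 22 mm above it), at rest (under 30 mm/s), not touching the lock box (value of joint drawer above 0.03 m and height (world z) of long_driver_handle between 0.004 and 0.022 m and height (world z) of long_driver_tip between 0.004 and 0.022 m and linear speed of long_driver below 0.03 m/s and contact force between long_driver and lock_box below 0.1 N).
It fails at once if the screwdriver presses on the lock box or its tab with more than 14 N (contact force between long_driver and lock_box above 14 N).
It fails at once if another loose thing is moved by more than 30 mm (distance of any of stub_driver_center, marker_center, wood_piece_center, tape_roll_center, coupling_center from where it was at the start of the episode above 0.03 m).
It also fails if it takes over 54 s, if anything falls off the work surface, if the arm or the gripper's body presses on something with over 40 N, if the wrist force passes 120 N, or if a joint passes its speed limit or range.

## Working session

There is one attempt and no reset: what is moved stays moved. The work goes in short steps, Python scripts to look and compute and a tool call to move; the robot and the scene stay as the last step left them, time stands still between calls to the robot, and variables do not carry over. Pictures are saved under pics/ and viewed, at most 10 in all, crops included, and the job is handed in when it is done.

Besides the shell and the picture viewer there is one more tool, called after "Request:" in YAML: its name, and indented under it one key for each argument. carry_out: Moves the arm, as the interface text tells. Its arguments: {"type":"object","properties":{"steps":{"type":"array","items":{"type":"array"}},"force":{"type":"number"}},"required":["steps"]}

```bash
mkdir -p pics; cat > h.py <<'E'
import numpy as np,cv2
from scipy.spatial.transform import Rotation as R
from workcell import env
def rot(q): return R.from_quat([q[1],q[2],q[3],q[0]])
def shot(n,f):
    c=env.get_calibration(n); im,d=env.read_camera(n)
    cv2.imwrite(f'pics/{f}.png',im[:,:,::-1]); np.savez(f'pics/{f}.npz',im=im,d=d,c=np.array(c,dtype=object)); return im,d,c
def load(f):
    z=np.load(f'pics/{f}.npz',allow_pickle=True); return z['im'],z['d'],z['c'].item()
def ray(c,uv):
    K=np.array([[c['fx'],0,c['cx']],[0,c['fy'],c['cy']],[0,0,1]])
    p=cv2.undistortPoints(np.array(uv,float).reshape(-1,1,2),K,np.array(c['D'],float))[:,0]
    return rot(c['orientation']).apply(np.c_[p[:,0],-p[:,1],-np.ones(len(p))])
def atz(c,uv,z):
    r=ray(c,uv);o=np.array(c['origin']); return o+r*((z-o[2])/r[:,2])[:,None]
def pts(c,d,uv):
    dd=np.array([d[int(round(v)),int(round(u))] for u,v in uv]); return np.array(c['origin'])+ray(c,uv)*dd[:,None]
def cloud(c,d):
    v,u=np.mgrid[:d.shape[0],:d.shape[1]]; uv=np.c_[u.ravel(),v.ravel()]
    return (np.array(c['origin'])+ray(c,uv)*d.ravel()[:,None]).reshape(d.shape+(3,))
def proj(c,P):
    K=np.array([[c['fx'],0,c['cx']],[0,c['fy'],c['cy']],[0,0,1]])
    p=rot(c['orientation']).inv().apply(np.atleast_2d(P)-np.array(c['origin']))
    return cv2.projectPoints(p*[1,-1,-1],np.zeros(3),np.zeros(3),K,np.array(c['D'],float))[0][:,0]
def mv(p):  # world target pos -> shift in tool cm
    s=env.get_state(); return rot(s['orientation']).inv().apply(np.array(p)-s['tcp_pos'])*100
E
python3 - <<'E'
from h import *
s=env.get_state();print(s,env.hold_point_z)
a=shot('scene','s0');b=shot('side','d0')
print(a[2],b[2])
cv2.imwrite('pics/both.png',np.vstack([a[0],b[0]])[:,:,::-1][::1])
E
```

```text
{'clock': 0.0, 'joint_pos': array([1.01643999e+00, 3.14018559e-01, 4.49764978e-02, 1.30363215e+00,
       1.80765061e-05, 1.43119220e+00]), 'qvel': array([-0.00095491,  0.0010995 , -0.00014815,  0.00050426, -0.00121858,
       -0.00212566]), 'tau': array([ 6.83371491e-04, -4.80623245e+01,  2.98535031e+01,  1.92156021e-02,
       -5.70154884e-05,  1.73027229e-05]), 'tcp_pos': array([0.23143041, 0.52579544, 0.23039756]), 'orientation': array([-3.27794987e-04,  2.05892850e-01,  9.78574092e-01, -8.79908898e-04]), 'wrist_force': array([ 0.07237667,  0.36094137, -0.23234174]), 'ft_torque': array([ 0.02485679, -0.00948494,  0.04279888]), 'grip_force': 0.0, 'finger_gap': 0.0855064082762064} 0.0187
{'fx': 376.6048329993119, 'fy': 376.6048329993119, 'cx': 254.21235290022872, 'cy': 181.07599517170095, 'D': array([-0.10299815,  0.        ,  0.        ,  0.        ,  0.        ]), 'origin': array([-0.34894762,  0.48652638,  0.8854479 ]), 'orientation': array([-0.4462114 , -0.22296444,  0.38267532,  0.77765149])} {'fx': 490.29760594559286, 'fy': 490.29760594559286, 'cx': 257.9867536232522, 'cy': 199.82513166162025, 'D': array([0.04573227, 0.        , 0.        , 0.        , 0.        ]), 'origin': array([1.15327644, 0.40510329, 1.26256988]), 'orientation': array([0.43939427, 0.12409829, 0.24378741, 0.85562842])}
```

View pics/s0.png

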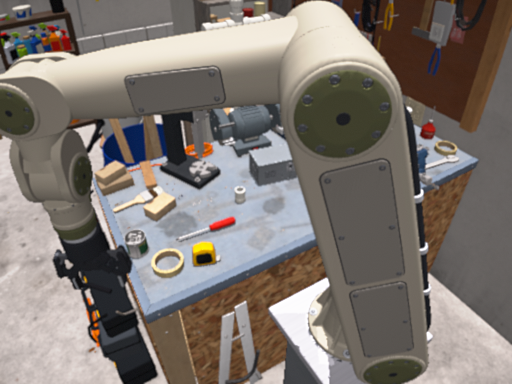

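View pics/d0.png

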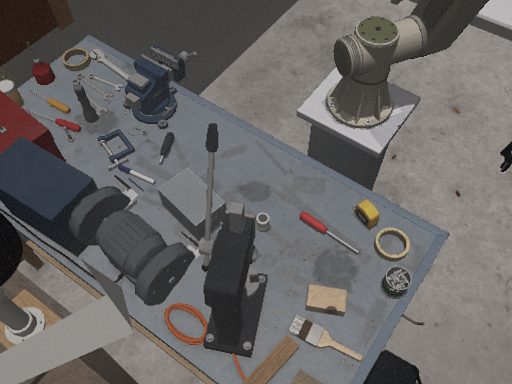

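The scene picture shows the red screwdriver (handle ~(222,224), tip ~(178,240)) and the box at ~(273,165). In the side picture the driver runs from (302,214) to (357,252), with the box at (192,200) and the press lever close to it.

```bash
python3 - <<'E'
from h import *
im,d,c=load('s0'); im2,d2,c2=load('d0')
print('scene',np.round(atz(c,[(234,220),(208,229),(178,240)],.013),4))
print('side',np.round(atz(c2,[(301,214),(328,232),(357,252)],.013),4))
P=cloud(c2,d2)
# box top
sel=(abs(P[...,2]-.092)<.006); sel[:, :150]=0; sel[:,235:]=0; sel[:165]=0; sel[250:]=0
q=P[sel]; print(len(q), cv2.minAreaRect(q[:,:2].astype(np.float32)), np.median(q[:,2]))
P1=cloud(c,d); sel=(abs(P1[...,2]-.092)<.008);sel[:,:240]=0;sel[:,310:]=0;sel[:140]=0;sel[190:]=0
q=P1[sel]; print(len(q), cv2.minAreaRect(q[:,:2].astype(np.float32)))
a=cv2.resize(im[130:270,110:310],None,fx=4,fy=4,interpolation=cv2.INTER_CUBIC)
cv2.imwrite('pics/s0c.png',a[:,:,::-1])
a=cv2.resize(im2[120:270,120:320],None,fx=4,fy=4,interpolation=cv2.INTER_CUBIC)
cv2.imwrite('pics/d0c.png',a[:,:,::-1])
E
```

```text
scene [[0.4875 0.0845 0.013 ]
 [0.4926 0.1783 0.013 ]
 [0.4954 0.2822 0.013 ]]
side [[0.4926 0.0838 0.013 ]
 [0.4976 0.1795 0.013 ]
 [0.5045 0.2784 0.013 ]]
1824 ((0.6635387539863586, -0.18539458513259888), (0.17394055426120758, 0.11176063865423203), 79.58045959472656) 0.09140888366454669
665 ((0.6588049530982971, -0.17828962206840515), (0.16101087629795074, 0.11618419736623764), 79.01464080810547)
```

View pics/s0c.png

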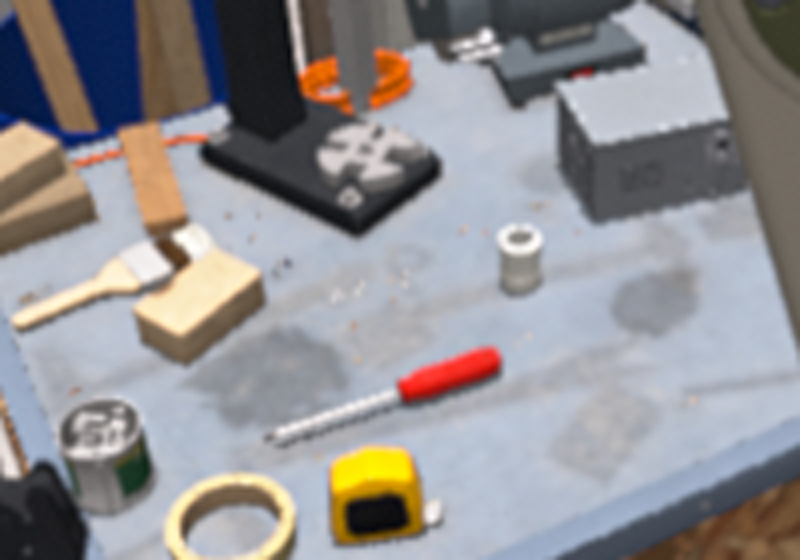

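View pics/d0c.png

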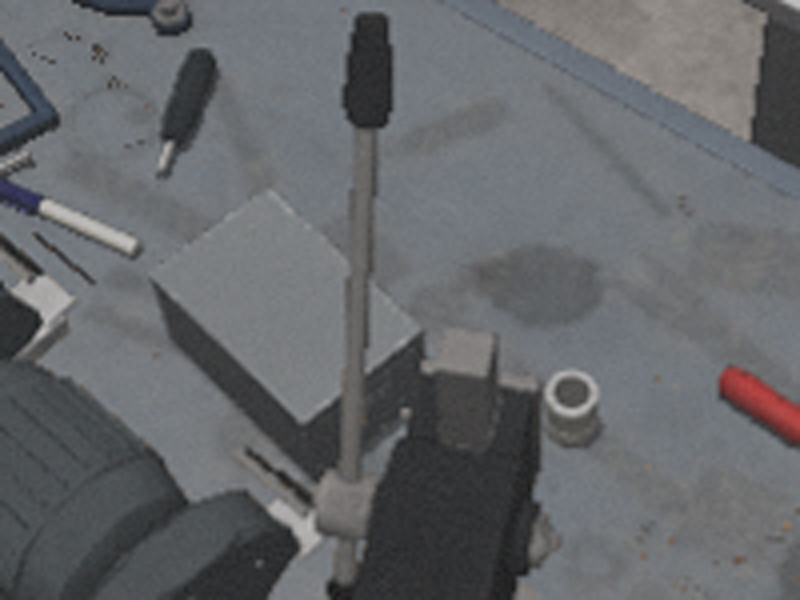

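```bash
python3 - <<'E'
from h import *
s=env.get_state(); im,d,c=shot('wrist','w0'); r=rot(s['orientation'])
print(r.inv().apply(np.array(c['origin'])-s['tcp_pos']), r.inv().apply(rot(c['orientation']).apply(np.eye(3))),c['fx'],c['cx'],c['cy'])
im2,d2,c2=load('d0')
top=np.array([(272,190),(422,330),(305,422),(150,275)])/4+120-.4
print(np.round(atz(c2,top,.092),4))
im1,d1,c1=load('s0')
top=np.array([(555,82),(596,146)])/4+[110,130]-.4
print(np.round(atz(c1,top,.092),4), atz(c1,np.array([(597,220)])/4+[110,130]-.4,0))
print('slot px', pts(c1,d1,[(290.1,165.4)]))
# tip/handle, coupling etc
print('coupl',atz(c2,[(572/4+119.6,393/4+119.6)],.05), atz(c1,[(520/4+109.6,240/4+129.6)],.05))
P=cloud(c2,d2); sel=P[...,2]>.12; q=P[sel]; q=q[(q[:,0]<.85)&(q[:,0]>.35)&(abs(q[:,1])<.4)]
for z in np.arange(.12,.5,.04):
  t=q[abs(q[:,2]-z)<.02]
  if len(t): print(round(z,2),t.min(0).round(3),t.max(0).round(3),len(t))
E
```

```text
[ 0.06728424 -0.00041858 -0.14284204] [[ 2.67219478e-04  9.99999951e-01 -1.63382812e-04]
 [ 9.64670094e-01 -2.14733692e-04  2.63460745e-01]
 [ 2.63460697e-01 -2.28012356e-04 -9.64670104e-01]] 331.171950848197 252.44863624412008 190.1569119544519
[[ 0.5944 -0.2522  0.092 ]
 [ 0.6257 -0.0896  0.092 ]
 [ 0.73   -0.1093  0.092 ]
 [ 0.7019 -0.2748  0.092 ]]
[[ 0.7327 -0.1107  0.092 ]
 [ 0.6195 -0.0899  0.092 ]] [[ 0.62575566 -0.09488959  0.        ]]
slot px [[ 0.59639628 -0.21524248  0.06440423]]
coupl [[0.58627837 0.0115271  0.05      ]] [[0.58062385 0.01147926 0.05      ]]
0.12 [ 0.737 -0.339  0.12 ] [ 0.848 -0.039  0.14 ] 176
0.16 [ 0.745 -0.365  0.14 ] [ 0.85  -0.035  0.18 ] 805
0.2 [ 0.769 -0.399  0.18 ] [ 0.85  -0.028  0.215] 872
0.28 [0.74  0.042 0.261] [0.85  0.147 0.3  ] 69
0.32 [0.738 0.02  0.3  ] [0.85  0.146 0.34 ] 448
0.36 [0.733 0.023 0.341] [0.85  0.146 0.38 ] 1466
0.4 [0.758 0.014 0.38 ] [0.831 0.093 0.42 ] 264
0.44 [0.756 0.006 0.42 ] [0.793 0.092 0.459] 273
0.48 [ 0.746 -0.003  0.46 ] [0.773 0.013 0.5  ] 124
```

Request:
carry_out:
  steps:
    - [[0, 0, 10], [-5, -3, 0], 0]
    - [[0, 0, 20], [-10, -6, 0], 0]
    - [[0, 0, 30], [-15, -10, 0], 0]
    - [[0, 0, 40], [-21, -13, 0], 0]
    - [[0, 0, 50], [-27, -17, 2], 0]
    - [[0, 0, 60], [-33, -21, 5], 0]
    - [[0, 0, 68], [-39, -25, 8], 0]
    - [[0, 0, 68], [-39.4, -24.8, 9], 0]
  force: 60

```text
clock: 1.15
tcp_pos: [0.4935, 0.1385, 0.1409]
orientation: [0.0, 0.719, 0.695, 0.001]
wrist_force: [1.5, 0.3, -0.4]
finger_gap: 0.085
grip_force: 0.0
```

```bash
python3 - <<'E'
from h import *
s=env.get_state(); print(s['tcp_pos'],rot(s['orientation']).as_matrix().round(3),s['joint_pos'].round(3),abs(s['qvel']).max(),s['clock'])
im,d,c=shot('wrist','w1')
E
```

```text
[0.49353725 0.13849505 0.14089842] [[ 0.033  0.999  0.001]
 [ 0.999 -0.033  0.   ]
 [ 0.     0.001 -1.   ]] [ 0.117  0.239 -0.281  1.049  0.     1.721] 0.7030436556723471 1.15
```

View pics/w1.png

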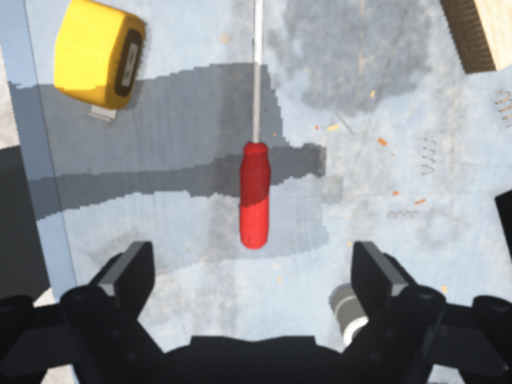

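The wrist picture shows the handle from (255,249) to (256,142), with the shaft running up to (259,0). The fingers have clear ground on both sides.

```bash
python3 - <<'E'
from h import *
for n in ('w2','w3'):
  s=env.get_state(); im,d,c=shot('wrist',n)
  print(abs(s['qvel']).max(),s['tcp_pos'])
hsv=cv2.cvtColor(im,cv2.COLOR_RGB2HSV); m=((hsv[...,0]<8)|(hsv[...,0]>172))&(hsv[...,1]>150)&(hsv[...,2]>90)
n,l,st,ce=cv2.connectedComponentsWithStats(m.astype(np.uint8)); k=1+st[1:,4].argmax(); v,u=np.where(l==k)
mid=[(u[v==r].mean(),r) for r in range(v.min(),v.max()+1)]
e=atz(c,[mid[0],mid[-1]],.013); print(mid[0],mid[-1],e)
# shaft: bright columns near
g=im.mean(2)
for r in (10,40,70,100,130): print(r,g[r,248:270].astype(int))
D=e[0]-e[1];D/=np.linalg.norm(D); print(D,np.degrees(np.arctan2(D[1],D[0])), mv(e[1]+.046*D), e[1]+.046*D)
E
```

```text
0.11962812664141396 [0.49512792 0.134477   0.13695761]
0.07528800310706614 [0.49301773 0.13674655 0.13811022]
(np.float64(253.4), 141) (np.float64(255.0), 246) [[0.49385526 0.17100706 0.013     ]
 [0.49198298 0.07884157 0.013     ]]
10 [196 195 197 199 200 198 185 184 225 244 250 252 252 250 241 223 203 198
 200 201 203 204]
40 [201 200 201 199 185 154 152 190 226 240 251 253 252 246 226 192 192 200
 200 198 190 182]
70 [124 124 124 124 124 123 133 160 181 192 196 194 181 161 139 131 131 132
 133 135 134 136]
100 [118 118 117 120 119 128 146 174 192 199 199 189 173 149 136 133 131 132
 131 133 134 135]
130 [125 126 127 127 127 135 161 185 196 198 193 177 150 130 132 137 137 136
 137 136 136 135]
[0.02031014 0.99979373 0.        ] 88.83623441990126 [-1.35822889  0.17824215 12.64060073] [0.49291725 0.12483209 0.013     ]
```

Request:
carry_out:
  steps:
    - [[0, 0, 1], [-0.6, 0.2, 3], 0]
    - [[0, 0, 1], [-0.6, 0.2, 6], 0]
    - [[0, 0, 1], [-0.6, 0.2, 9], 0]
    - [[0, 0, 1], [-0.6, 0.2, 11], 0]
    - [[0, 0, 1], [-0.6, 0.2, 12], 0]
    - [[0, 0, 1], [-0.6, 0.2, 12.5], 0]
    - [[0, 0, 1], [-0.6, 0.2, 12.5], 0]
    - [[0, 0, 1], [-0.6, 0.2, 12.5], 0]

```text
clock: 2.3
tcp_pos: [0.4949, 0.1346, 0.0171]
orientation: [0.0, 0.724, 0.69, 0.001]
wrist_force: [-0.9, 0.0, -0.1]
finger_gap: 0.0858
grip_force: 0.0
```

```bash
python3 - <<'E'
from h import *
s=env.get_state(); print(s['tcp_pos'],abs(s['qvel']).max(),s['wrist_force'],mv([.493,.1325,.003]))
E
```

```text
[0.49487988 0.13463565 0.01709016] 0.003577582751669822 [-9.48656186e-01  5.03474380e-04 -1.47655160e-01] [-0.22280281 -0.17953431  1.40868764]
```

Request:
carry_out:
  steps:
    - [[0, 0, 0], [0, -0.1, 0.8], 0]
    - [[0, 0, 0], [0, -0.1, 1.3], 0]
    - [[0, 0, 0], [0, -0.1, 1.3], 100]
    - [[0, 0, 0], [0, -0.1, 1.3], 200]
    - [[0, 0, 0], [0, -0.1, 1.3], 255]
    - [[0, 0, 0], [0, -0.1, 1.3], 255]
    - [[0, 0, 0], [0, -0.1, 1.3], 255]
    - [[0, 0, 0], [0, -0.1, 1.3], 255]
  force: 60

```text
clock: 3.3
tcp_pos: [0.4936, 0.1346, 0.0037]
orientation: [0.0, 0.724, 0.69, 0.0]
wrist_force: [-0.7, 0.7, 4.5]
finger_gap: 0.0241
grip_force: 59.2
```

Request:
carry_out:
  steps:
    - [[0, 0, 0], [0, 0, -5], 255]
    - [[0, 0, 5], [-1, 0, -10], 255]
    - [[0, 0, 15], [-4, 0, -12], 255]
    - [[0, 0, 25], [-8, 0, -12], 255]
    - [[0, 0, 35], [-13, 0, -12], 255]
    - [[0, 0, 45], [-18, 0, -12], 255]
    - [[0, 0, 55], [-23, -0.5, -12], 255]
    - [[0, 0, 65], [-27.6, -0.9, -12], 255]

```text
clock: 4.3
tcp_pos: [0.4702, -0.1422, 0.1228]
orientation: [-0.0, 0.982, 0.19, -0.0]
wrist_force: [0.3, 0.0, -0.9]
finger_gap: 0.0245
grip_force: 59.4
```

Request:
carry_out:
  steps:
    - [[0, 0, 10], [0, 0, 0], 255]
    - [[0, 0, 20], [0, 0, 0], 255]
    - [[0, 0, 30], [0, 0, 0], 255]
    - [[0, 0, 32.7], [0, 0, 0], 255]
    - [[0, 0, 32.7], [0, 0, 0], 255]
    - [[0, 0, 32.7], [0, 0, 0], 255]
    - [[0, 0, 32.7], [0, 0, 0], 255]
    - [[0, 0, 32.7], [0, 0, 0], 255]

```text
clock: 5.3
tcp_pos: [0.4709, -0.1407, 0.1233]
orientation: [-0.0, 0.996, -0.091, 0.0]
wrist_force: [1.1, 0.5, -1.0]
finger_gap: 0.0242
grip_force: 59.4
```

Request:
carry_out:
  steps:
    - [[0, 10, 0], [0, 0, 1], 255]
    - [[0, 20, 0], [0, 0, 2], 255]
    - [[0, 30, 0], [0, 0, 3], 255]
    - [[0, 40, 0], [0, 0, 3], 255]
    - [[0, 40, 0], [0, 0, 3], 255]
    - [[0, 40, 0], [0, 0, 3], 255]
    - [[0, 40, 0], [0, 0, 3], 255]
    - [[0, 40, 0], [0, 0, 3], 255]

```text
clock: 6.3
tcp_pos: [0.4856, -0.1484, 0.1092]
orientation: [0.025, 0.941, -0.085, 0.326]
wrist_force: [-0.2, 0.4, -0.4]
finger_gap: 0.0243
grip_force: 59.6
```

```bash
python3 - <<'E'
from h import *
s=env.get_state(); print(s['tcp_pos'],abs(s['qvel']).max(),s['joint_pos'].round(2))
im,d,c=shot('wrist','w4'); shot('scene','s4'); shot('side','d4')
a=cv2.resize(im,None,fx=1.5,fy=1.5,interpolation=cv2.INTER_CUBIC);cv2.imwrite('pics/w4b.png',a[:,:,::-1])
np.set_printoptions(suppress=True); print(proj(c,[.6007,-.2157,.058]))
E
```

```text
[ 0.48557688 -0.14836878  0.1091608 ] 0.008584971747245495 [-0.62 -0.12 -1.03  0.05  0.27  2.79]
[[313.22058969  98.93606344]]
```

View pics/w4b.png

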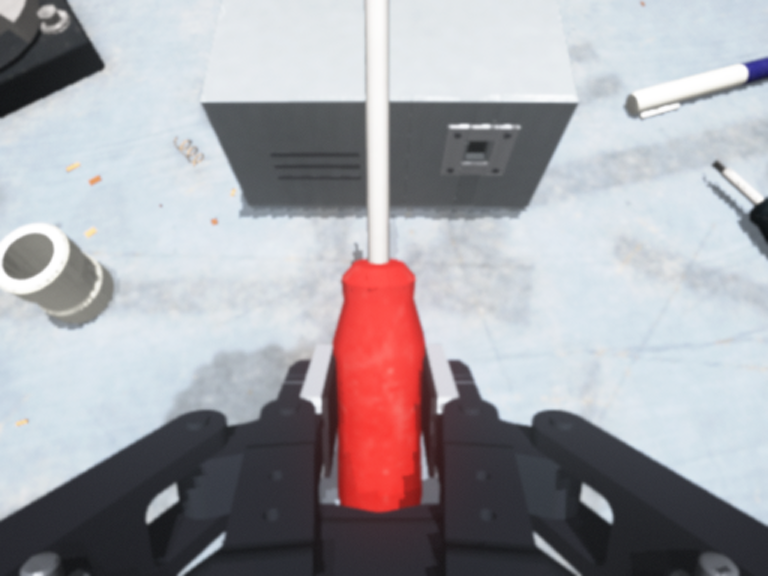

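The wrist picture (1.5x) shows the box's front top edge level from (203,102) to (577,102) and its bottom corners at (246,208) and (529,208). The slot opening is at (477,151), and the shaft lies at column 377.

```bash
cat > fit.py <<'E'
from h import *
from scipy.optimize import least_squares
np.set_printoptions(suppress=True,precision=4)
im,d,c=load('w4'); s=env.get_state()
# shaft & handle in tool frame from depth
P=cloud(c,d); r=rot(s['orientation']); T=lambda p:r.inv().apply(p-s['tcp_pos'])
g=im.mean(2)
t=T(P[5:165:10,249:255].reshape(-1,3)).reshape(-1,6,3)
for row in t: k=row[:,2].argmin(); print(np.median(row,0))
E
cat >> fit.py <<'E'
obj=np.array([(-.055,.085,.092),(-.055,-.085,.092),(-.055,.085,0),(-.055,-.085,0),(-.057,-.045,.058),(-.057,-.028,.077),(-.057,-.062,.077),(-.057,-.062,.039),(-.057,-.028,.039)])
px=(np.array([(203,102),(577,102),(246,207),(529,207),(477,151),(449,125),(520,125),(508,177),(442,176)])+.5)/1.5-.5
def W(p): 
  R_=R.from_euler('z',p[2]); return R_.apply(obj)+[p[0],p[1],p[3] if len(p)>3 else 0]
for p0 in ([.66,-.18,-.18],[.66,-.18,-.18,0]):
  f=least_squares(lambda p:(proj(c,W(p))-px).ravel(),p0); print(f.x,np.degrees(f.x[2]),abs(f.fun).max()); print((f.fun.reshape(-1,2)).round(1)); print('slot',W(f.x)[4])
E
python3 fit.py
```

```text
[ 0.0992 -0.0003 -0.012 ]
[ 0.0959 -0.0003 -0.0121]
[ 0.0924 -0.0003 -0.0126]
[ 0.0891 -0.0003 -0.012 ]
[ 0.0857 -0.0003 -0.0123]
[ 0.0821 -0.0003 -0.0126]
[ 0.0787 -0.0004 -0.0122]
[ 0.0751 -0.0004 -0.0122]
[ 0.0715 -0.0004 -0.0126]
[ 0.0679 -0.0004 -0.0122]
[ 0.0642 -0.0004 -0.0124]
[ 0.0604 -0.0004 -0.0126]
[ 0.0566 -0.0004 -0.0125]
[ 0.0527 -0.0004 -0.0123]
[ 0.0488 -0.0004 -0.0122]
[ 0.0448 -0.0004 -0.0123]
[ 0.6623 -0.1854 -0.1832] -10.49810016901679 3.0316589866513937
[[-1.4 -0.7]
 [ 2.2 -0.7]
 [ 3.   1.1]
 [-1.7  1.4]
 [ 0.8  0.5]
 [ 0.1  0.8]
 [ 0.8  1.1]
 [-3.  -1.9]
 [-0.9 -1.4]]
slot [ 0.5981 -0.2193  0.058 ]
[ 0.6625 -0.1855 -0.1831 -0.0003] -10.49141260940855 3.1648489016882024
[[-1.2 -0.6]
 [ 2.  -0.7]
 [ 3.2  1.1]
 [-1.7  1.4]
 [ 0.8  0.5]
 [ 0.1  0.8]
 [ 0.7  1.1]
 [-3.1 -1.9]
 [-0.9 -1.4]]
slot [ 0.5983 -0.2193  0.0577]
```

```bash
python3 - <<'E'
from h import *
im,d,c=load('w4')
a=cv2.resize(im[75:125,285:355],None,fx=10,fy=10,interpolation=cv2.INTER_CUBIC);cv2.imwrite('pics/w4c.png',a[:,:,::-1])
g=im.mean(2); np.set_printoptions(linewidth=200)
for r in (5,60,120,160): print(r,g[r,240:264].astype(int))
E
```

```text
5 [227 222 207 198 211 231 240 246 249 250 250 251 251 251 250 246 238 225 207 207 223 229 231 231]
60 [234 233 226 202 198 217 233 241 246 248 249 250 250 250 249 245 238 226 209 212 228 234 236 236]
120 [ 83  86  88  95 127 176 212 231 239 244 247 248 249 249 247 243 236 222 187 135  98  88  87  86]
160 [229 228 228 225 213 191 199 221 232 239 242 244 244 244 242 238 231 217 191 179 194 204 205 207]
```

View pics/w4c.png

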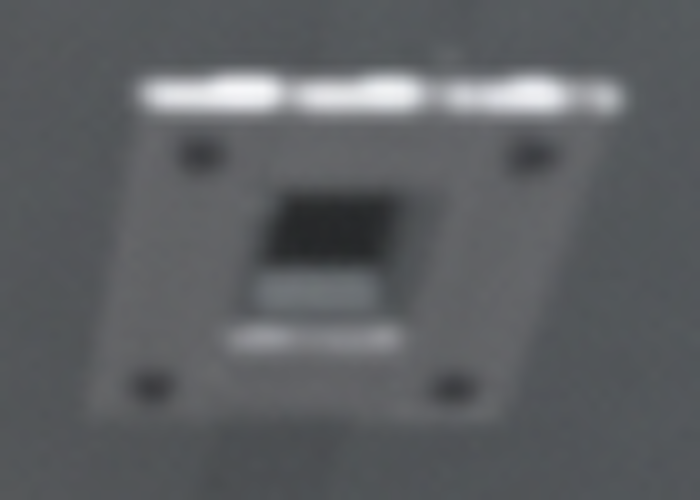

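```bash
cat > fit2.py <<'E'
from h import *
np.set_printoptions(suppress=True,precision=4)
im,d,c=load('w4'); s=env.get_state(); r=rot(s['orientation'])
o=r.inv().apply(np.array(c['origin'])-s['tcp_pos']); 
q=r.inv().apply(ray(c,[(250.9,5),(251.1,60),(251.5,120),(251.9,160)])); sh=o+q*((-.0093-o[2])/q[:,2])[:,None]; print(sh)
k=np.polyfit(sh[:,0],sh[:,1],1); ty=np.polyval(k,.151); print('shaft slope deg',np.degrees(np.arctan(k[0])),'tip y',ty)
slot=atz(c,[(317.9,101.9)],.058)[0]; print('slot z-plane',slot)
yaw=-10.5*np.pi/180
print('hole plane by depth',pts(c,d,[(317.9,101.9),(305,90),(338,90),(330,114),(300,113)]))
f=np.array([np.cos(yaw),np.sin(yaw),0]); l=np.array([-f[1],f[0],0]); 
for n in ('s4','d4'):
  i2,d2,c2=load(n); print(n,proj(c2,[slot,s['tcp_pos']+r.apply([.151,ty,-.0093])]))
# desired orientation: shaft along f, horizontal; TCP at tip 40mm outside
sy=np.arctan(k[0])
M=np.column_stack([f,-l,[0,0,-1]]); Rd=R.from_matrix(M)*R.from_euler('z',-sy)
rel=r.inv()*Rd; print('turn',np.degrees(rel.as_rotvec()))
tcp=slot-.04*f-Rd.apply([.151,ty,-.0093]); print('tcp',tcp,'shift cm',r.inv().apply(tcp-s['tcp_pos'])*100)
E
python3 fit2.py
```

```text
[[ 0.0999 -0.0006 -0.0093]
 [ 0.0808 -0.0005 -0.0093]
 [ 0.0583 -0.0004 -0.0093]
 [ 0.0423 -0.0002 -0.0093]]
shaft slope deg -0.3203348958733394 tip y -0.0008761209615923428
slot z-plane [ 0.5974 -0.2185  0.058 ]
hole plane by depth [[ 0.6014 -0.2205  0.0524]
 [ 0.5989 -0.2068  0.0723]
 [ 0.5939 -0.2297  0.0734]
 [ 0.5946 -0.2303  0.0435]
 [ 0.5988 -0.2066  0.0449]]
s4 [[290.5722 166.399 ]
 [281.1466 135.1819]]
d4 [[197.1389 179.8597]
 [205.6419 156.7589]]
turn [ -0.6164 -38.2458   0.5068]
tcp [ 0.4096 -0.1837  0.0487] shift cm [-9.1642  4.8381  0.4914]
```

Request:
carry_out:
  steps:
    - [[0, 0, 0], [-4, 2.5, 0], 255]
    - [[-0.2, -10, 0.2], [-9.2, 4.8, 0.5], 255]
    - [[-0.3, -20, 0.3], [-9.2, 4.8, 0.5], 255]
    - [[-0.5, -30, 0.4], [-9.2, 4.8, 0.5], 255]
    - [[-0.6, -38.2, 0.5], [-9.2, 4.8, 0.5], 255]
    - [[-0.6, -38.2, 0.5], [-9.2, 4.8, 0.5], 255]
    - [[-0.6, -38.2, 0.5], [-9.2, 4.8, 0.5], 255]
    - [[-0.6, -38.2, 0.5], [-9.2, 4.8, 0.5], 255]

```text
clock: 7.45
tcp_pos: [0.4086, -0.1832, 0.049]
orientation: [0.0, 0.996, -0.095, 0.001]
wrist_force: [-0.1, -0.1, -1.1]
finger_gap: 0.0245
grip_force: 59.6
```

```bash
cat > chk.py <<'E'
from h import *
np.set_printoptions(suppress=True,precision=4)
yaw=-10.5*np.pi/180; f=np.array([np.cos(yaw),np.sin(yaw),0]); l=np.array([-f[1],f[0],0]); slot=np.array([.597,-.2185,.058])
s=env.get_state(); r=rot(s['orientation']); tip=s['tcp_pos']+r.apply([.151,-.0009,-.0093])
e=tip-slot; x=r.apply([1,-.0056,0]); print(s['clock'],'tip in slot mm',1e3*np.array([e@f,e@l,e[2]]),'dir deg',np.degrees([x@l,x[2]]),s['wrist_force'],abs(s['qvel']).max())
E
python3 - <<'E'
from chk import *
import time
for i in range(3):
  im,d,c=shot('side','d5')
  s=env.get_state();print(s['tcp_pos'])
i,_,cs=shot('scene','s5')
print(proj(c,[slot,tip]),proj(cs,[slot,tip]))
u,v=proj(c,[tip])[0].astype(int); a=im[v-35:v+35,u-40:u+40]; u,v=proj(cs,[tip])[0].astype(int); b=i[v-35:v+35,u-40:u+40]
cv2.imwrite('pics/c5.png',cv2.resize(np.hstack([a,b]),None,fx=5,fy=5,interpolation=cv2.INTER_CUBIC)[:,:,::-1])
E
```

```text
7.45 tip in slot mm [-40.6975   0.3299   0.6758] dir deg [-0.0364  0.1573] [-0.072  -0.0862 -1.0554] 0.0076091116703166164
[ 0.4088 -0.1834  0.0492]
[ 0.409  -0.1836  0.0494]
[ 0.4093 -0.1838  0.0495]
[[197.2223 179.7736]
 [207.7026 171.8972]] [[290.6282 166.4492]
 [295.0149 172.2346]]
```

View pics/c5.png

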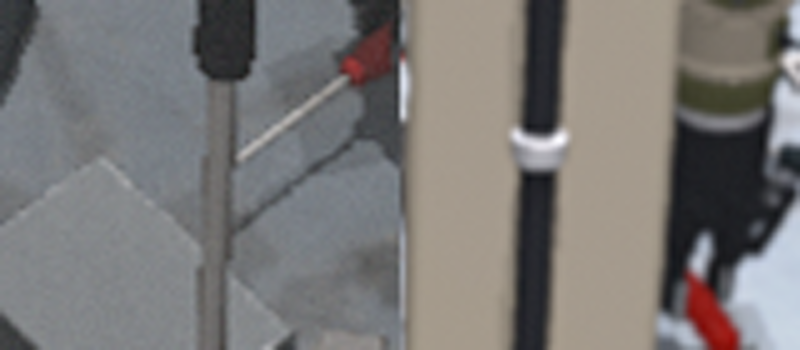

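Request:
carry_out:
  steps:
    - [[0, 0, 0], [0.5, 0.03, 0.1], 255]
    - [[0, 0, 0], [1, 0.03, 0.1], 255]
    - [[0, 0, 0], [1.5, 0.03, 0.1], 255]
    - [[0, 0, 0], [2, 0.03, 0.1], 255]
    - [[0, 0, 0], [2.5, 0.03, 0.1], 255]
    - [[0, 0, 0], [3, 0.03, 0.1], 255]
    - [[0, 0, 0], [3.3, 0.03, 0.1], 255]
    - [[0, 0, 0], [3.3, 0.03, 0.1], 255]

```text
clock: 8.65
tcp_pos: [0.4427, -0.1906, 0.0483]
orientation: [0.0, 0.996, -0.094, 0.001]
wrist_force: [0.3, -0.0, -1.4]
finger_gap: 0.0243
grip_force: 59.6
```

```bash
python3 chk.py
```

```text
8.65 tip in slot mm [-5.8574 -0.6338  0.0176] dir deg [-0.0058  0.1541] [ 0.278  -0.0405 -1.3724] 0.009058975379982239
```

Request:
carry_out:
  steps:
    - [[0, 0, 0], [0, -0.05, 0], 255]
    - [[0, 0, 0], [0.2, -0.05, 0], 255]
    - [[0, 0, 0], [0.4, -0.05, 0], 255]
    - [[0, 0, 0], [0.6, -0.05, 0], 255]
    - [[0, 0, 0], [0.8, -0.05, 0], 255]
    - [[0, 0, 0], [0.9, -0.05, 0], 255]
    - [[0, 0, 0], [1.0, -0.05, 0], 255]
    - [[0, 0, 0], [1.0, -0.05, 0], 255]

```text
clock: 9.65
tcp_pos: [0.4524, -0.1919, 0.0484]
orientation: [0.0, 0.996, -0.094, 0.001]
wrist_force: [-0.5, 0.3, -0.3]
finger_gap: 0.0237
grip_force: 59.6
```

```bash
python3 chk.py
```

```text
9.65 tip in slot mm [ 4.004  -0.1941  0.0969] dir deg [-0.0118  0.1575] [-0.4734  0.3061 -0.2777] 0.00313772576080925
```

No contact. I'll continue inward.

Request:
carry_out:
  steps:
    - [[0, 0, 0], [0.2, 0, 0], 255]
    - [[0, 0, 0], [0.4, 0, 0], 255]
    - [[0, 0, 0], [0.6, 0, 0], 255]
    - [[0, 0, 0], [0.8, 0, 0], 255]
    - [[0, 0, 0], [1.0, 0, 0], 255]
    - [[0, 0, 0], [1.2, 0, 0], 255]
    - [[0, 0, 0], [1.4, 0, 0], 255]
    - [[0, 0, 0], [1.4, 0, 0], 255]

```text
clock: 10.65
tcp_pos: [0.4663, -0.1946, 0.0484]
orientation: [0.0, 0.996, -0.094, 0.001]
wrist_force: [-0.0, 0.9, -0.4]
finger_gap: 0.0243
grip_force: 59.6
```

```bash
python3 chk.py
```

```text
10.65 tip in slot mm [18.112  -0.2712  0.1527] dir deg [-0.0068  0.1606] [-0.0328  0.9223 -0.3786] 0.005076938336608673
```

Request:
carry_out:
  steps:
    - [[0, 0, 0], [0.3, 0, 0], 255]
    - [[0, 0, 0], [0.6, 0, 0], 255]
    - [[0, 0, 0], [0.9, 0, 0], 255]
    - [[0, 0, 0], [1.2, 0, 0], 255]
    - [[0, 0, 0], [1.4, 0, 0], 255]
    - [[0, 0, 0], [1.6, 0, 0], 255]
    - [[0, 0, 0], [1.7, 0, 0], 255]
    - [[0, 0, 0], [1.7, 0, 0], 255]

```text
clock: 11.65
tcp_pos: [0.4829, -0.1977, 0.0484]
orientation: [0.0, 0.996, -0.094, 0.001]
wrist_force: [0.8, 0.4, -1.3]
finger_gap: 0.0245
grip_force: 59.6
```

```bash
python3 chk.py
```

```text
11.65 tip in slot mm [34.9728 -0.3533  0.1401] dir deg [-0.0107  0.1531] [ 0.815   0.4336 -1.3027] 0.0034235441427973453
```

Request:
carry_out:
  steps:
    - [[0, 0, 0], [0.1, 0, 0], 255]
    - [[0, 0, 0], [0.2, 0, 0], 255]
    - [[0, 0, 0], [0.3, 0, 0], 255]
    - [[0, 0, 0], [0.4, 0, 0], 255]
    - [[0, 0, 0], [0.5, 0, 0], 255]
    - [[0, 0, 0], [0.5, 0, 0], 255]
    - [[0, 0, 0], [0.5, 0, 0], 255]
    - [[0, 0, 0], [0.5, 0, 0], 255]

```text
clock: 12.65
tcp_pos: [0.4877, -0.1987, 0.0485]
orientation: [0.0, 0.996, -0.094, 0.001]
wrist_force: [0.1, 0.1, -0.5]
finger_gap: 0.0243
grip_force: 59.6
```

Request:
carry_out:
  steps:
    - [[0, 0, 0], [0.1, 0, 0], 255]
    - [[0, 0, 0], [0.2, 0, 0], 255]
    - [[0, 0, 0], [0.3, 0, 0], 255]
    - [[0, 0, 0], [0.4, 0, 0], 255]
    - [[0, 0, 0], [0.4, 0, 0], 255]
    - [[0, 0, 0], [0.4, 0, 0], 255]
    - [[0, 0, 0], [0.4, 0, 0], 255]
    - [[0, 0, 0], [0.4, 0, 0], 255]

```text
clock: 13.65
tcp_pos: [0.4916, -0.1994, 0.0485]
orientation: [0.0, 0.996, -0.094, 0.001]
wrist_force: [0.1, -0.1, -0.9]
finger_gap: 0.0245
grip_force: 59.6
```

Tip is at about 44 mm with no contact.

Request:
carry_out:
  steps:
    - [[0, 0, 0], [0.1, 0, 0], 255]
    - [[0, 0, 0], [0.2, 0, 0], 255]
    - [[0, 0, 0], [0.3, 0, 0], 255]
    - [[0, 0, 0], [0.4, 0, 0], 255]
    - [[0, 0, 0], [0.4, 0, 0], 255]
    - [[0, 0, 0], [0.4, 0, 0], 255]
    - [[0, 0, 0], [0.4, 0, 0], 255]
    - [[0, 0, 0], [0.4, 0, 0], 255]

```text
clock: 14.65
tcp_pos: [0.4956, -0.2002, 0.0485]
orientation: [0.0, 0.996, -0.094, 0.001]
wrist_force: [0.3, -0.3, -1.2]
finger_gap: 0.0245
grip_force: 59.6
```

Request:
carry_out:
  steps:
    - [[0, 0, 0], [0.1, 0, 0], 255]
    - [[0, 0, 0], [0.2, 0, 0], 255]
    - [[0, 0, 0], [0.3, 0, 0], 255]
    - [[0, 0, 0], [0.4, 0, 0], 255]
    - [[0, 0, 0], [0.4, 0, 0], 255]
    - [[0, 0, 0], [0.4, 0, 0], 255]
    - [[0, 0, 0], [0.4, 0, 0], 255]
    - [[0, 0, 0], [0.4, 0, 0], 255]

```text
clock: 15.65
tcp_pos: [0.4993, -0.2009, 0.0484]
orientation: [0.0, 0.996, -0.094, 0.001]
wrist_force: [-1.6, 0.2, -1.1]
finger_gap: 0.024
grip_force: 59.6
```

Request:
carry_out:
  steps:
    - [[0, 0, 0], [0.1, 0, 0], 255]
    - [[0, 0, 0], [0.2, 0, 0], 255]
    - [[0, 0, 0], [0.2, 0, 0], 255]
    - [[0, 0, 0], [0.2, 0, 0], 255]
    - [[0, 0, 0], [0.2, 0, 0], 255]
    - [[0, 0, 0], [0.2, 0, 0], 255]
    - [[0, 0, 0], [0.2, 0, 0], 255]
    - [[0, 0, 0], [0.2, 0, 0], 255]

```text
clock: 16.65
tcp_pos: [0.5001, -0.2008, 0.048]
orientation: [0.0, 0.996, -0.095, -0.0]
wrist_force: [-3.9, 0.5, -0.3]
finger_gap: 0.0243
grip_force: 59.7
```

```bash
python3 chk.py
```

```text
16.65 tip in slot mm [52.539  -0.2749 -0.6767] dir deg [-0.0254 -0.0057] [-3.8855  0.5029 -0.3421] 0.001120340794880834
```

Request:
carry_out:
  steps:
    - [[0, 0, 0], [0.1, 0, 0], 255]
    - [[0, 0, 0], [0.2, 0, 0], 255]
    - [[0, 0, 0], [0.2, 0, 0], 255]
    - [[0, 0, 0], [0.2, 0, 0], 255]
    - [[0, 0, 0], [0.2, 0, 0], 255]
    - [[0, 0, 0], [0.2, 0, 0], 255]
    - [[0, 0, 0], [0.2, 0, 0], 255]
    - [[0, 0, 0], [0.2, 0, 0], 255]

```text
clock: 17.65
tcp_pos: [0.5018, -0.2011, 0.0479]
orientation: [0.0, 0.996, -0.095, -0.0]
wrist_force: [-5.7, 0.2, 1.2]
finger_gap: 0.0243
grip_force: 59.7
```

```bash
python3 chk.py
```

```text
17.65 tip in slot mm [54.2196 -0.2492 -0.8954] dir deg [-0.0302 -0.042 ] [-5.6714  0.1633  1.157 ] 0.0011285446316579703
```

Request:
carry_out:
  steps:
    - [[0, 0, 0], [0.1, 0, 0], 255]
    - [[0, 0, 0], [0.2, 0, 0], 255]
    - [[0, 0, 0], [0.2, 0, 0], 255]
    - [[0, 0, 0], [0.2, 0, 0], 255]
    - [[0, 0, 0], [0.2, 0, 0], 255]
    - [[0, 0, 0], [0.2, 0, 0], 255]
    - [[0, 0, 0], [0.2, 0, 0], 255]
    - [[0, 0, 0], [0.2, 0, 0], 255]

```text
clock: 18.65
tcp_pos: [0.5035, -0.2014, 0.0478]
orientation: [0.0, 0.996, -0.095, -0.001]
wrist_force: [-6.6, 0.7, -0.4]
finger_gap: 0.0244
grip_force: 59.7
```

```bash
cat > dr.py <<'E'
from chk import *
im,d,c=shot('side','dd'); i0,d0,_=load('d0')
box=np.array([.597,-.2185,0])+.045*l+.057*f
P=cloud(c,d); q=P-box; X=q@f; Y=q@l; m=(abs(X)<.035)&(Y>.092)&(Y<.14)&(P[...,2]>.02)&(P[...,2]<.09); P0=cloud(c,d0); q0=P0-box; m0=(abs(q0@f)<.035)&(q0@l>.092)&(q0@l<.14)&(P0[...,2]>.02)&(P0[...,2]<.09)
print('drawer px',m.sum(),m0.sum(),Y[m].max() if m.any() else 0)
E
python3 dr.py
```

```text
18.65 tip in slot mm [55.9632 -0.2346 -1.0504] dir deg [-0.0305 -0.0704] [-6.625   0.7133 -0.4086] 0.0015387858551234746
drawer px 0 0 0
```

Request:
carry_out:
  steps:
    - [[0, 0, 0], [0.05, 0, 0], 255]
    - [[0, 0, 0], [0.1, 0, 0], 255]
    - [[0, 0, 0], [0.15, 0, 0], 255]
    - [[0, 0, 0], [0.15, 0, 0], 255]
    - [[0, 0, 0], [0.15, 0, 0], 255]
    - [[0, 0, 0], [0.15, 0, 0], 255]
    - [[0, 0, 0], [0.15, 0, 0], 255]
    - [[0, 0, 0], [0.15, 0, 0], 255]

```text
clock: 19.7
tcp_pos: [0.5054, -0.2018, 0.048]
orientation: [0.0, 0.996, -0.095, -0.0]
wrist_force: [-5.3, 0.7, -0.2]
finger_gap: 0.0244
grip_force: 59.7
```

```bash
python3 dr.py; python3 - <<'E'
from h import *
a=load('dd')[0]; b=load('d5')[0]
cv2.imwrite('pics/e.png',cv2.resize(np.hstack([b[150:260,150:230],a[150:260,150:230]]),None,fx=5,fy=5,interpolation=cv2.INTER_CUBIC)[:,:,::-1])
E
```

```text
19.7 tip in slot mm [57.8896 -0.2995 -0.779 ] dir deg [-0.0257 -0.0229] [-5.2964  0.6795 -0.1613] 0.0021380790990950917
drawer px 101 0 0.12298965815835518
```

View pics/e.png

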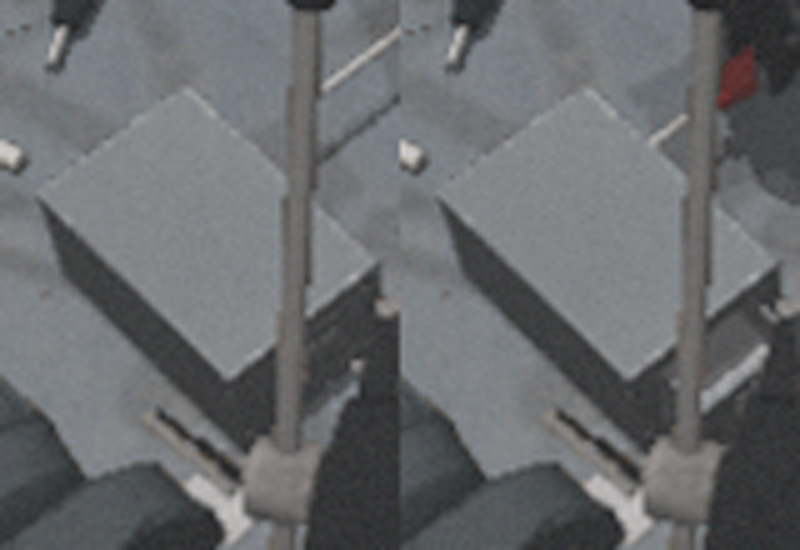

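The comparison shows the drawer's front now standing out of the left end, about 38 mm by depth. I'll withdraw straight back.

Request:
carry_out:
  steps:
    - [[0, 0, 0], [-0.8, 0, 0], 255]
    - [[0, 0, 0], [-2, 0, 0], 255]
    - [[0, 0, 0], [-3.5, 0, 0], 255]
    - [[0, 0, 0], [-5, 0, 0], 255]
    - [[0, 0, 0], [-6.5, 0, 0], 255]
    - [[0, 0, 0], [-8, 0, 0], 255]
    - [[0, 0, 0], [-9, 0, 0], 255]
    - [[0, 0, 0], [-9, 0, 0], 255]

```text
clock: 20.75
tcp_pos: [0.4178, -0.1853, 0.0483]
orientation: [0.0, 0.996, -0.095, 0.001]
wrist_force: [-0.4, 0.4, -0.9]
finger_gap: 0.0245
grip_force: 59.6
```

```bash
python3 - <<'E'
from chk import *
_,_,c=load('d0');im,d,c=load('d0'); P=cloud(c,d)
for y in (-.17,-.2,-.14):
  q=P[(abs(P[...,1]-y)<.01)&(abs(P[...,2])<.008)&(P[...,0]<.6)]; print(y,q[:,0].min())
E
```

```text
20.75 tip in slot mm [-31.3032  -0.021    0.0317] dir deg [-0.0419  0.146 ] [-0.448   0.3661 -0.8612] 0.02922031338725512
-0.17 0.29083613612815906
-0.2 0.29279833638558206
-0.14 -0.10037916115511591
```

Bench edge is at x = 0.29, so there is room. Lower and release.

Request:
carry_out:
  steps:
    - [[0, 0, 0], [0, 0, 1], 255]
    - [[0, 0, 0], [0, 0, 2], 255]
    - [[0, 0, 0], [0, 0, 3], 255]
    - [[0, 0, 0], [0, 0, 3.7], 255]
    - [[0, 0, 0], [0, 0, 4.2], 255]
    - [[0, 0, 0], [0, 0, 4.4], 255]
    - [[0, 0, 0], [0, 0, 4.4], 255]
    - [[0, 0, 0], [0, 0, 4.4], 255]
  force: 60

```text
clock: 21.75
tcp_pos: [0.4188, -0.1856, 0.0046]
orientation: [0.001, 0.996, -0.094, 0.002]
wrist_force: [0.8, 0.0, -1.0]
finger_gap: 0.0244
grip_force: 59.6
```

Request:
carry_out:
  steps:
    - [[0, 0, 0], [0, 0, 0], 200]
    - [[0, 0, 0], [0, 0, 0], 150]
    - [[0, 0, 0], [0, 0, 0], 60]
    - [[0, 0, 0], [0, 0, 0], 0]
    - [[0, 0, 0], [0, 0, 0], 0]
    - [[0, 0, 0], [0, 0, 0], 0]
    - [[0, 0, 0], [0, 0, -1], 0]
    - [[0, 0, 0], [0, 0, -3], 0]

```text
clock: 22.75
tcp_pos: [0.4179, -0.1851, 0.0345]
orientation: [0.0, 0.996, -0.094, 0.001]
wrist_force: [-0.1, 0.6, -0.2]
finger_gap: 0.0854
grip_force: 0.0
```

Request:
carry_out:
  steps:
    - [[0, 0, 0], [0, 0, -2], 0]
    - [[0, 0, 0], [0, 0, -5], 0]
    - [[0, 0, 0], [0, 0, -8], 0]
    - [[0, 0, 0], [0, 0, -10], 0]
    - [[0, 0, 0], [0, 0, -10], 0]
    - [[0, 0, 0], [0, 0, -10], 0]
    - [[0, 0, 0], [0, 0, -10], 0]
    - [[0, 0, 0], [0, 0, -10], 0]

```text
clock: 23.75
tcp_pos: [0.4178, -0.185, 0.1335]
orientation: [0.0, 0.996, -0.094, 0.001]
wrist_force: [-0.3, -0.3, 0.5]
finger_gap: 0.0857
grip_force: 0.0
```

```bash
python3 dr.py; python3 - <<'E'
from h import *
im,d,c=shot('wrist','wf'); P=cloud(c,d)
a=load('dd')[0]
cv2.imwrite('pics/f.png',np.vstack([cv2.resize(im,(400,300)),cv2.resize(a,(400,300))])[:,:,::-1])
hsv=cv2.cvtColor(im,cv2.COLOR_RGB2HSV); m=((hsv[...,0]<8)|(hsv[...,0]>172))&(hsv[...,1]>150)&(hsv[...,2]>90); q=P[m]; print(m.sum(),np.percentile(q,[2,50,98],axis=0))
E
```

```text
23.75 tip in slot mm [-31.3185   0.3021  84.9686] dir deg [-0.0132  0.0693] [-0.2568 -0.3058  0.5122] 0.005519409021911021
drawer px 98 0 0.12277405673247438
2853 [[ 0.37082504 -0.19877732  0.0184147 ]
 [ 0.41337809 -0.18526647  0.02411329]
 [ 0.45275406 -0.17034685  0.02720136]]
```

View pics/f.png

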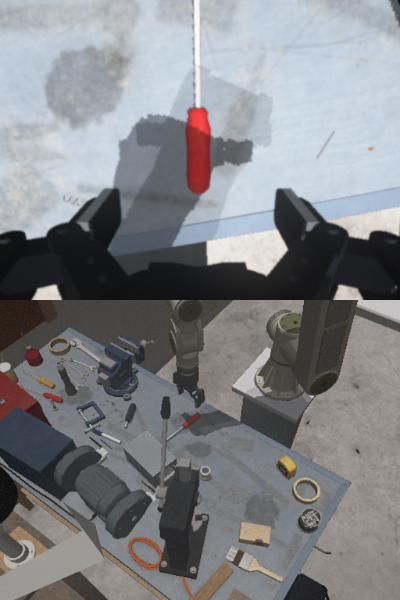

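The driver lies flat on the bench clear of the box, with its handle at (198,150) in the wrist half. The drawer is still out and the other things are where they were.

```bash
python3 -c "
from workcell import env
print(env.hand_in())"
```

```text
the job is handed in; nothing more can be done
None
```

The job is handed in: the drawer sprung out about 38 mm by depth, the screwdriver lies flat on the bench about 30 mm clear of the box, the bystanders look unmoved, and the arm was done at 23.75 s; no verdict came back.

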